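# Snap the larger spring clip onto the latch striker bar

## Robot

A 6-joint arm with a two-finger parallel gripper is mounted at the origin on the work surface. World frame = base frame: x ahead of the robot, y to its left, z up, the work surface at z = 0. Lengths are in m, angles in degrees, forces in N, time in s.
With the tool pointing down it reaches from about 0.25 to 0.725 m from the base axis. Payload 9.7 kg.
Tool frame: the origin (TCP) lies between the finger pads; the fingertips stand 17 mm ahead of it and the grasp point (between the pads) lies 2 mm behind it; z points along the fingers, y is the direction in which the jaws open and shut (so a half turn about z gives the same grasp; the last joint's range is limited). The gripper opens to 85 mm and grips with 20 to 120 N. Pads are 22 mm wide; open, the fingers measure 114 mm over their backs; the gripper's body (76 mm by 85 mm) begins 54 mm behind the grasp point. The pads swing forward as they close: fully open they stand 13 mm farther back than shut.
Start: joints at [-68.125, 4.979, 10.078, 95.1, 0, 90], TCP at [0.205, -0.51, 0.248] pointing down, gripper open.
Joint ranges: [-179.16, 179.16], [-48.56, 103.87], [-65.8, 70.77], [-126.05, 130.52], [-82.76, 87.17], [-180, 180]. Speed limits (degrees/s): [127.2, 127.2, 147.25, 180, 180, 180].

## Interface

Orientations are given as [roll, pitch, yaw] about the fixed x, y, z axes, in that order (R = Rz(yaw) Ry(pitch) Rx(roll)).
In Python, from workcell import monitor, cams, order gives the robot as it stands. The module is installed in compiled form; this text tells all that it offers.
- The arm moves only by the shell command python3 -m handwheel 'ROWS' [OPENING] [FORCE]. ROWS is JSON, a list of rows, each a list of 6 numbers: the shift along the tool's x, y, z in m, then the turn, a rotation vector about the tool's x, y, z in degrees. In form: [[tx, ty, tz, wx, wy, wz], ...]. A call has exactly 8 rows; each row shifts and turns the commanded pose from where the row before left it, along the tool's axes as they then stand; what a row does not reach is not made up. A row lasts 1/12 s, in which the tool goes at most 41.7 mm and 7.16 degrees, less where a joint would pass 70% of its speed; a pose out of reach is approached as far as the arm can. A call is refused whole if a number of a shift passes 0.0417 or a number of a turn 7.16, either way. A call with a gripper value outside its range is refused whole. OPENING is the opening, from -1 (shut) to 1 (fully open), set as the call begins (- or left out, the last holds). The fingers move at their own pace and stop on an object; FORCE is the grip in N (left out, the last holds). Time passes only in rows, so rows that do not move let the fingers close, or fill a call up. It gives the time, the measured TCP pose, the force and the opening at its end, in the units of the state.
- monitor.get_obs(): the state, without advancing time (a new reading comes with each control period).
- cams.camera(name): name is "scene" or "top" or "wrist"; returns a dict with "img" (400x640x3 uint8, red, green, blue), "depth" (400x640 float32, m along the optical axis (not along the pixel's ray), 0 where there is no reading), "fx", "fy", "cx", "cy" (pixels), "rvec" (rotation vector, rad) and "tvec" (3), from world to camera coordinates, as OpenCV has them; the wrist camera has in their place "tool_from_camera" (4x4, takes a point from camera to tool coordinates, whose origin is the TCP and whose axes are the flange's). Camera axes: x right, y down, z forward; pixel columns grow to the right and rows downward; lengths in m; the calibration is good to about 2 mm. A picture is of the moment at which its call begins: read the wrist's pose just before it.
- order.job_done(): hands the job in, once; it reports no verdict.
The state is a dict: "time": time; "q": joint angles; "qd": joint speeds; "joint_efforts": joint torques, N m; "ee_pos": TCP position; "tcp_rot": TCP orientation; "wrist_force": force on the tool from outside, world axes, zero at the start; "torque": the same for the moment, N m; "opening": finger opening in m.
Only numpy, scipy, OpenCV 4.12 (cv2) and the standard library are available. Lean on these libraries where they do the work, as an engineer would, in place of code of your own. Each camera call takes 0.05 s, during which the arm holds its last target. There are 200 camera calls.

## Task

Two spring clips stand on the bench, a larger and a smaller one. Take the larger clip by its black grip and push it straight down over the middle of the round bar of the chromed striker on the turntable until its two arms have snapped under the bar; leave it sitting there fully home and upright, and leave the smaller clip where it stands.

Things in the scene. Friction and masses are not known exactly. Their poses are not given: they have to be found in the camera images.
- clip: The larger spring clip, 60 mm tall, about 75 g, standing on its arm tips. Two sprung steel arms, 40 mm long along y, face each other across x (mouth 23 mm, narrowest gap 11 mm) under a steel saddle 30 x 40 x 4 mm. Origin: axis of the round seat between the arms, 15 mm above the tips, 9 mm below the saddle; the bar's axis lies here when home. y along the seat, z up. Snapping on takes 7 to 15 N.
- clip_grip (a point): Middle of the larger clip's black rectangular grip block, which stands on the saddle: 22 mm along x, 36 mm along y, 32 mm tall; 29 mm above the clip's origin, same axes (x across the seat, y along it, z up). The clip is the same after half a turn about z.
- striker: Chromed striker fixed on the 40 mm high, 260 mm wide turntable (which does not turn): level round bar, 18 mm diameter, 80 mm free length between two cheeks 8 mm thick, as high as the bar's top, on a base plate 42 x 100 mm. Origin: middle of the bar on its axis, 85 mm above the bench, 45 mm above the turntable. y along the bar, z up. The grey latch beside it is lower than the bar's top.
- small_clip: The smaller spring clip, same shape and materials but about 34 mm tall, 22 mm long and 17 mm wide: a bystander, left standing on the bench. Origin: axis of its seat, 8 mm above the bench; y along the seat, z up.
Not all that is in view belongs to the job. What is shaped like the clip but turquoise is not meant.

How it is judged:
By the outcome, as a careful person would: the job done as asked, in the order asked, and still so for the second after the job is handed in, with the robot touching nothing.
It also fails if it takes over 38 s, if anything falls off the work surface, if the arm or the gripper's body presses on something with over 40 N, if the wrist force passes 120 N, or if a joint passes its speed limit or range.

## Working session

There is one attempt and no reset: what is moved stays moved. The work goes in short steps, Python scripts to look and compute and a shell command to move; the robot and the scene stay as the last step left them, time stands still between calls to the robot, and variables do not carry over. Pictures are saved under pics/ and viewed, about 8 in all and at most 12, crops included, and the job is handed in when it is done.

```bash
mkdir -p pics; python3 - <<'E'
from workcell import monitor,cams
import cv2,pickle
print(monitor.get_obs())
for n in("scene","top"):
    c=cams.camera(n); pickle.dump(c,open(f"pics/{n}.pkl","wb")); cv2.imwrite(f"pics/{n}.png",c["img"][...,::-1]); print(n,c["fx"],c["cx"],c["cy"],c["rvec"],c["tvec"])
E
```

```text
{'time': 0.0, 'q': array([-6.81236630e+01,  5.01032268e+00,  1.00339475e+01,  9.50987441e+01,
        6.26928847e-04,  9.00012979e+01]), 'qd': array([-0.02953305, -0.04517763,  0.07912618,  0.01977058,  0.03748852,
       -0.09808609]), 'joint_efforts': array([ 1.32269747e-04, -5.20385957e+01,  4.64804471e+01,  1.63541478e-02,
       -1.01699211e-04, -8.63752632e-06]), 'ee_pos': array([ 0.20485882, -0.51020323,  0.24758597]), 'tcp_rot': array([-1.79924881e+02, -6.25226709e-04,  2.18750383e+01]), 'wrist_force': array([-0.71606935, -0.33538095,  0.53738642]), 'torque': array([-0.02092286, -0.0453017 ,  0.04150389]), 'opening': 0.08534499074860186}
scene 435.74914340706187 313.75395823347714 197.62998365220017 [ 2.30958618  1.16861246 -0.34750526] [-0.33907636 -0.35183171  1.26200723]
top 459.6369195702986 312.80910546507596 196.8274793342173 [ 2.11648406 -2.17651218  0.15784091] [-0.00520694  0.57552954  1.02540133]
```

View pics/scene.png

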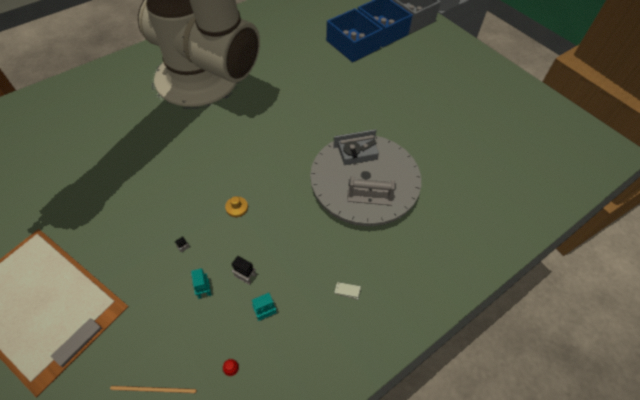

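View pics/top.png

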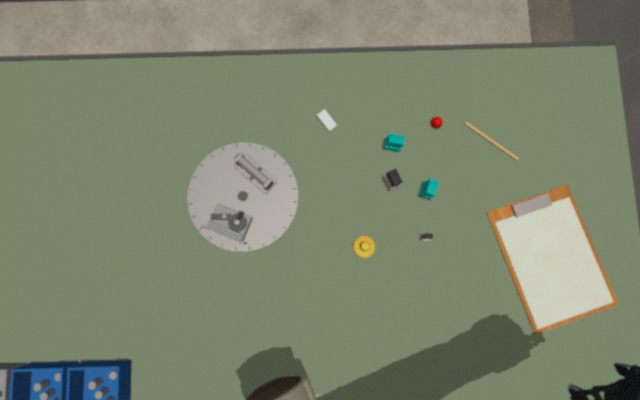

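Scene: black clips at (243,268), the larger, and (181,243), the smaller; turquoise look-alikes at (201,282) and (264,306). Striker at (372,190), latch at (357,147). Top: larger clip (393,179), smaller clip (427,237), turquoise (395,142) and (430,189), striker (255,172). The larger black-gripped clip is the one meant. Next I confirm it in a crop and measure.

```bash
cat > h.py <<'E'
import numpy as np,cv2
def cloud(c,T=None):
    """world points per pixel (400x640x3) from depth"""
    v,u=np.mgrid[:400,:640]; d=c["depth"].astype(float)
    P=np.stack([(u-c["cx"])/c["fx"]*d,(v-c["cy"])/c["fy"]*d,d],-1)
    P[d==0]=np.nan
    if T is None:
        R=cv2.Rodrigues(np.array(c["rvec"]))[0]; return (P-np.array(c["tvec"]).ravel())@R
    return P@T[:3,:3].T+T[:3,3]
def wristT(o,c):
    from scipy.spatial.transform import Rotation as Ro
    T=np.eye(4);T[:3,:3]=Ro.from_euler('xyz',o["tcp_rot"],degrees=True).as_matrix();T[:3,3]=o["ee_pos"]
    return T@np.array(c["tool_from_camera"])
def rect(P,m):
    q=P[m][:,:2]; q=q[~np.isnan(q).any(1)]; return cv2.minAreaRect((q*1000).astype(np.float32)),np.nanmedian(P[m][:,2]),len(q)
E
python3 - <<'E'
from h import *
import pickle
t=pickle.load(open("pics/top.pkl","rb")); s=pickle.load(open("pics/scene.pkl","rb"))
for n,c,bx in(("top",t,{"big":(380,165,407,195),"small":(418,228,437,246),"striker":(230,148,280,196)}),("scene",s,{"big":(228,252,260,285),"small":(170,232,192,254),"striker":(342,170,402,208)})):
    P=cloud(c); g=c["img"].max(2)
    print(n,"table",np.nanmedian(P[...,2]))
    for k,(a,b,e,f) in bx.items():
        m=np.zeros(g.shape,bool); m[b:f,a:e]=1
        m&= ((P[...,2]>.07) if k=="striker" else (g<45)&(P[...,2]>(.045 if k=="big" else .02)))
        if m.sum()>4: print(k,rect(P,m),np.nanmean(P[m],0),np.nanmax(P[m][:,2]))
def cr(c,x,y,w,h): return cv2.resize(c["img"][y:y+h,x:x+w],(w*5,h*5),interpolation=cv2.INTER_CUBIC)
a=cr(t,370,120,75,60+10*6//5+48); b=cr(t,205,140,75,120)
a=a[:575];b=cv2.resize(b,(375,600))[:575]
cv2.imwrite("pics/crop.png",np.hstack([a,b])[...,::-1])
E
```

```text
top table 0.0009265348220519973
big (((609.9307861328125, -200.39053344726562), (27.61341094970703, 1.6017107963562012), 24.439586639404297), np.float64(0.05520474283961428), 18) [ 0.61081518 -0.19999501  0.05510445] 0.06426361734251587
striker (((633.580078125, 112.34439086914062), (102.38134765625, 23.457441329956055), 47.71427536010742), np.float64(0.09370135445895236), 398) [0.63257631 0.11128422 0.09274085] 0.09847718262343148
scene table -0.00071016299525734
big (((615.17919921875, -212.4134521484375), (34.78953170776367, 21.622163772583008), 23.378799438476562), np.float64(0.058947132745716946), 212) [ 0.61733886 -0.21325094  0.05750517] 0.06308921200604015
small (((479.3336486816406, -286.4693298339844), (10.590628623962402, 17.90018081665039), 9.849527359008789), np.float64(0.03185940738333275), 60) [ 0.48079872 -0.28629441  0.0300422 ] 0.03633428977193565
striker (((633.521484375, 109.14952087402344), (102.43785095214844, 25.233518600463867), 45.7252082824707), np.float64(0.09108967495294358), 438) [0.63532945 0.1071926  0.08947465] 0.0975602813111263
```

View pics/crop.png

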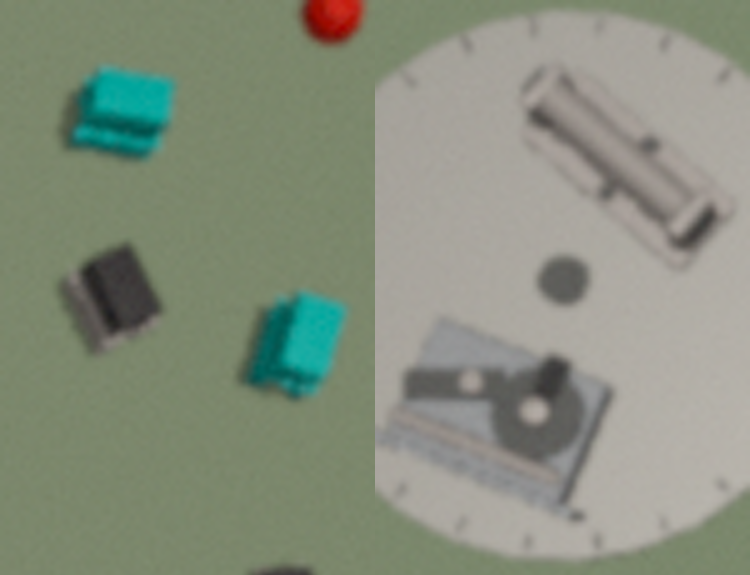

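Confirmed: the black-gripped clip with steel saddle, crop (120,290), is the larger clip, with its long axis at about 24° and centre near (0.614, -0.214). The bar lies at about 46° near (0.634, 0.110). Moving above the clip for a close look.

```bash
python3 -m handwheel '[[0.03,-0.0075,0,0,0,0],[0.03,-0.0075,0,0,0,0],[0.03,-0.0075,0,0,0,0],[0.03,-0.0075,0,0,0,0],[0.03,-0.0075,0,0,0,0],[0.03,-0.0075,0,0,0,0],[0.03,-0.0075,0,0,0,0],[0.03,-0.0075,0,0,0,0]]' 1 80
python3 -m handwheel '[[0.03,-0.0075,0,0,0,0],[0.03,-0.0075,0,0,0,0],[0.03,-0.0075,0,0,0,0],[0.03,-0.0075,0,0,0,0],[0.03,-0.0075,0,0,0,0],[0.03,-0.0075,0,0,0,0],[0.02,-0.0075,0,0,0,0],[0,0,0,0,0,0]]'
python3 - <<'E'
from h import *
from workcell import monitor,cams
o=monitor.get_obs(); c=cams.camera("wrist"); print(o["ee_pos"],o["tcp_rot"],np.round(c["tool_from_camera"],4).tolist(),c["fx"])
import pickle; pickle.dump((o,c),open("pics/w1.pkl","wb"))
P=cloud(c,wristT(o,c)); g=c["img"].max(2)
m=(g<60)&(P[...,2]>.05)&(P[...,2]<.075)&(abs(P[...,0]-.614)<.05)&(abs(P[...,1]+.214)<.05)
print(rect(P,m),np.nanmax(P[m][:,2])) if m.sum()>5 else print(m.sum())
cv2.imwrite("pics/w1.png",c["img"][...,::-1])
E
```

```text
time: 0.77
ee_pos: [0.4063, -0.3641, 0.248]
tcp_rot: [-180.0, 0.0, 21.9]
wrist_force: [0.1, 0.2, -0.8]
opening: 0.0851
time: 1.43
ee_pos: [0.5737, -0.2393, 0.2468]
tcp_rot: [-179.9, 0.0, 22.1]
wrist_force: [0.5, -0.5, 0.6]
opening: 0.0854
[ 0.57369806 -0.23928355  0.2468327 ] [-1.79903142e+02  2.84888792e-02  2.20669663e+01] [[-0.0008, -0.9444, -0.3289, 0.0844], [1.0, -0.0007, -0.0003, -0.0003], [0.0001, -0.3289, 0.9444, -0.1261], [0.0, 0.0, 0.0, 1.0]] 280.1299491252889
(((612.7310180664062, -211.0039520263672), (35.692344665527344, 20.671876907348633), 23.63077735900879), np.float64(0.06031060667713645), 623) 0.06275882341238209
```

View pics/w1.png

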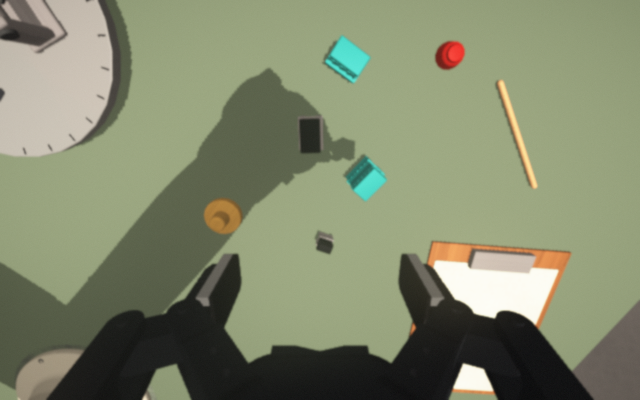

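Wrist view: larger clip at (310,135), small clip at (324,242), turquoise at (366,178) and (347,60), clear of the finger path. Lowering above the clip with the jaws part closed.

```bash
python3 -m handwheel '[[0.0078,-0.0019,0.0195,0,0,-0.25],[0.0078,-0.0019,0.0195,0,0,-0.25],[0.0078,-0.0019,0.0195,0,0,-0.25],[0.0078,-0.0019,0.0195,0,0,-0.25],[0.0078,-0.0019,0.0195,0,0,-0.25],[0.0078,-0.0019,0.0195,0,0,-0.25],[0,0,0,0,0,0],[0,0,0,0,0,0]]' 0.4
cat > look.py <<'E'
from h import *
from workcell import monitor,cams
import sys
o=monitor.get_obs(); c=cams.camera("wrist"); print(o["time"],o["ee_pos"],o["tcp_rot"],o["opening"])
P=cloud(c,wristT(o,c)); g=c["img"].max(2)
m=(g<70)&(P[...,2]>.05)&(P[...,2]<.072)&(abs(P[...,0]-.613)<.03)&(abs(P[...,1]+.211)<.03)
if m.sum()>5: print(rect(P,m),np.nanmax(P[m][:,2]))
cv2.imwrite(sys.argv[1],c["img"][...,::-1])
E
python3 look.py pics/w2.png
```

```text
time: 2.15
ee_pos: [0.6091, -0.214, 0.1306]
tcp_rot: [-179.9, 0.1, 23.4]
wrist_force: [-0.4, -0.6, 0.6]
opening: 0.0599
2.15 [ 0.60905125 -0.21396509  0.13056046] [-1.79915336e+02  1.12984325e-01  2.33532429e+01] 0.05990265526187339
(((613.6012573242188, -210.29832458496094), (35.346343994140625, 21.28459930419922), 23.20297622680664), np.float64(0.06026487801989509), 1294) 0.06288463100130665
```

View pics/w2.png

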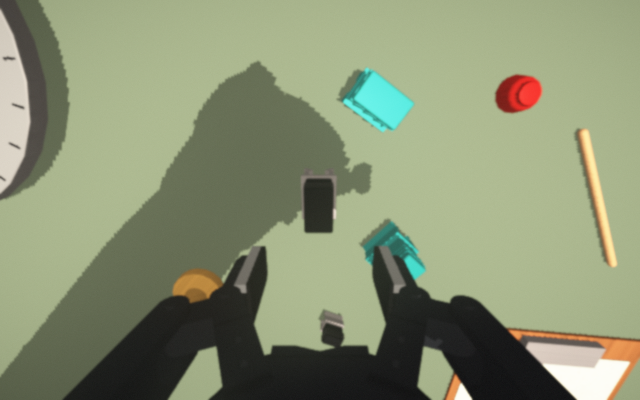

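```bash
python3 -m handwheel '[[0.0029,-0.0008,0.006,0,0,0],[0.0028,-0.0008,0.014,0,0,0],[0,0,0.014,0,0,0],[0,0,0.014,0,0,0],[0,0,0.014,0,0,0],[0,0,0.013,0,0,0],[0,0,0.008,0,0,0],[0,0,0,0,0,0]]'
python3 -m handwheel '[[0,0,0,0,0,0],[0,0,0,0,0,0],[0,0,0,0,0,0],[0,0,0,0,0,0],[0,0,0,0,0,0],[0,0,0,0,0,0],[0,0,0,0,0,0],[0,0,0,0,0,0]]' -1 80
python3 look.py pics/w3.png
```

```text
time: 2.87
ee_pos: [0.614, -0.2099, 0.0467]
tcp_rot: [-179.9, 0.1, 23.4]
wrist_force: [-0.0, 0.5, -0.2]
opening: 0.0595
time: 3.53
ee_pos: [0.6155, -0.2102, 0.0495]
tcp_rot: [179.9, -0.1, 23.4]
wrist_force: [0.3, -0.9, 5.7]
opening: 0.021
3.5333 [ 0.6154625  -0.21023742  0.0495267 ] [ 1.79906858e+02 -8.40597685e-02  2.33708937e+01] 0.02101936890641714
(((616.7516479492188, -212.53961181640625), (40.88580322265625, 41.51590347290039), 52.06302261352539), np.float64(0.06014141670109116), 3945) 0.07198499244412303
```

View pics/w3.png

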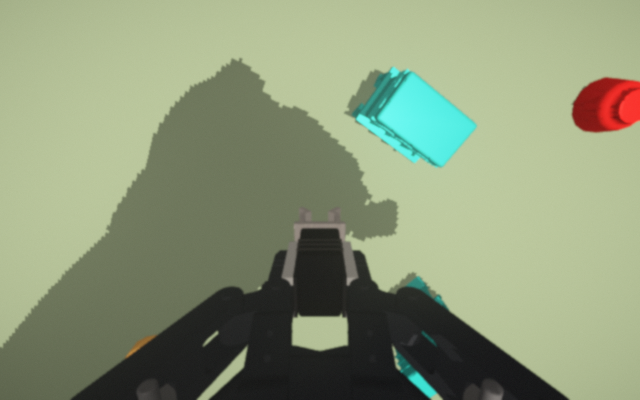

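Gripped with opening 21 mm; the fingertips reached the saddle as they closed (5.7 N, harmless). Lifting, turning to the bar's direction and carrying over.

```bash
python3 -m handwheel '[[0,0,-0.01,0,0,0],[0,0,-0.03,0,0,0],[0,0,-0.035,0,0,0],[0,0,-0.035,0,0,-3.2],[0,0,-0.03,0,0,-5],[0,0,-0.01,0,0,-5],[0,0,0,0,0,-5],[0,0,0,0,0,-5]]'
python3 -m handwheel '[[0.015,-0.012,0,0,0,0],[0.025,-0.021,0,0,0,0],[0.025,-0.021,0,0,0,0],[0.025,-0.021,0,0,0,0],[0.025,-0.021,0,0,0,0],[0.025,-0.021,0,0,0,0],[0.025,-0.021,0,0,0,0],[0.025,-0.021,0,0,0,0]]'
python3 -m handwheel '[[0.025,-0.021,0,0,0,0],[0.02,-0.017,0,0,0,0],[0.01,-0.006,0,0,0,0],[0,0,0,0,0,0],[0,0,0,0,0,0],[0,0,0,0,0,0],[0,0,0,0,0,0],[0,0,0,0,0,0]]'
python3 - <<'E'
from h import *
from workcell import monitor,cams
import pickle
o=monitor.get_obs(); print(o)
d={n:cams.camera(n) for n in("wrist","scene","top")}; pickle.dump((o,d),open("pics/s2.pkl","wb"))
a=d["wrist"]["img"]; b=d["scene"]["img"][90:230,290:440]; b=cv2.resize(b,(429,400),interpolation=cv2.INTER_CUBIC)
cv2.imwrite("pics/w4.png",np.hstack([cv2.resize(a[:,140:510],(370,400)),b])[...,::-1])
P=cloud(d["wrist"],wristT(o,d["wrist"]))
z=P[...,2]; m=(z>.07)&(z<.11)&(np.hypot(P[...,0]-.634,P[...,1]-.11)<.08)
print("striker",rect(P,m))
for lo,hi in((.11,.16),(.16,.215)):
    m=(z>lo)&(z<hi)&(np.hypot(P[...,0]-o["ee_pos"][0],P[...,1]-o["ee_pos"][1])<.04); print(lo,m.sum(),rect(P,m) if m.sum()>9 else 0)
E
```

```text
time: 4.25
ee_pos: [0.6151, -0.2099, 0.2001]
tcp_rot: [179.9, -0.1, 46.8]
wrist_force: [1.0, -0.2, -2.2]
opening: 0.0211
time: 4.92
ee_pos: [0.6295, 0.0391, 0.1988]
tcp_rot: [-180.0, 0.0, 46.6]
wrist_force: [0.6, -0.6, -1.8]
opening: 0.0206
time: 5.58
ee_pos: [0.6358, 0.1063, 0.1985]
tcp_rot: [180.0, 0.0, 46.5]
wrist_force: [-0.3, -0.3, -1.3]
opening: 0.0206
{'time': 5.5833, 'q': array([ 9.49538261e+00,  1.75986373e+01,  1.91705826e+01,  9.15710448e+01,
       -5.38689500e-03,  1.43010225e+02]), 'qd': array([ 0.23192023, -0.05768395, -0.01991496, -0.12323456,  0.06396049,
        0.02020498]), 'joint_efforts': array([ 2.75586555e-01, -6.65271878e+01,  4.72940969e+01,  8.43937160e-03,
        4.15448463e-03, -8.10498779e-03]), 'ee_pos': array([0.63580892, 0.1063197 , 0.19845665]), 'tcp_rot': array([1.79995156e+02, 2.52195655e-03, 4.64851572e+01]), 'wrist_force': array([-0.31138473, -0.27224647, -1.3421662 ]), 'torque': array([-0.01544306,  0.04627265,  0.02798665]), 'opening': 0.0206249691506793}
striker (((641.125, 124.3505859375), (70.89540100097656, 23.350736618041992), 44.23394012451172), np.float64(0.09337641610075822), 1611)
0.11 213 (((644.846923828125, 116.70018768310547), (8.253317832946777, 27.541980743408203), 46.78171920776367), np.float64(0.15735602879764832), 213)
0.16 5844 (((634.36962890625, 109.45753479003906), (44.66814041137695, 42.455909729003906), 17.958581924438477), np.float64(0.20830630757542545), 5844)
```

View pics/w4.png

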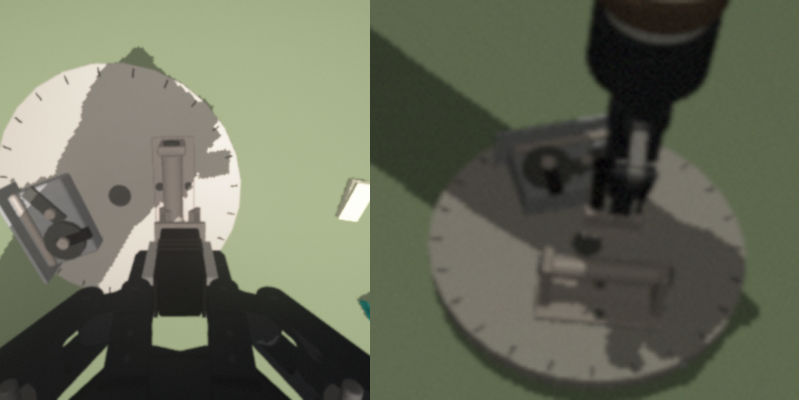

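```bash
python3 - <<'E'
from h import *
import pickle
o,d=pickle.load(open("pics/s2.pkl","rb")); c=d["wrist"]
Pt=cloud(c,np.array(c["tool_from_camera"])); P=cloud(c,wristT(o,c)); z=P[...,2]
m=(z>.07)&(z<.11)&(np.hypot(P[...,0]-.634,P[...,1]-.11)<.08)
q=Pt[m]; print("striker tool x max",np.percentile(q[:,0],[90,98,99.5,100]))
for a in np.arange(.0,.075,.006):
    r=q[(q[:,0]>a)&(q[:,0]<a+.006)]
    if len(r)>5: print("x%.3f n%d y mid of extent %.4f width %.4f top %.4f"%(a,len(r),(np.percentile(r[:,1],2)+np.percentile(r[:,1],98))/2,np.ptp(np.percentile(r[:,1],[2,98])),o["ee_pos"][2]-np.percentile(r[:,2],3)))
# clip: grip top and saddle, along tool depth
for lo,hi in((-.02,-.004),(.012,.026),(.026,.055)):
    m=(Pt[...,2]>lo)&(Pt[...,2]<hi)&(abs(Pt[...,1])<.018)&(abs(Pt[...,0])<.03)
    r=Pt[m]; print(lo,len(r), r.min(0) if len(r) else 0, r.max(0) if len(r) else 0, np.median(r,0) if len(r) else 0)
# striker rectangles in static views, again in fine
for n in("top","scene"):
    s=pickle.load(open(f"pics/{n}.pkl","rb")); Q=cloud(s); zz=Q[...,2]
    for lo in (.075,.085,.088):
        mm=(zz>lo)&(zz<.11)&(np.hypot(Q[...,0]-.634,Q[...,1]-.11)<.075); print(n,lo,rect(Q,mm))
E
```

```text
striker tool x max [0.04790658 0.05118147 0.05169894 0.05198214]
x0.000 n126 y mid of extent -0.0068 width 0.0170 top 0.0952
x0.006 n129 y mid of extent -0.0067 width 0.0168 top 0.0948
x0.012 n134 y mid of extent -0.0067 width 0.0166 top 0.0949
x0.018 n142 y mid of extent -0.0071 width 0.0174 top 0.0952
x0.024 n142 y mid of extent -0.0070 width 0.0173 top 0.0950
x0.030 n147 y mid of extent -0.0069 width 0.0171 top 0.0955
x0.036 n142 y mid of extent -0.0078 width 0.0174 top 0.0951
x0.042 n213 y mid of extent -0.0075 width 0.0231 top 0.0958
x0.048 n155 y mid of extent -0.0073 width 0.0211 top 0.0944
-0.02 3633 [-0.02153934 -0.01751303 -0.0199889 ] [ 0.01669097  0.01789429 -0.00401883] [ 0.00424828 -0.00033853 -0.01059216]
0.012 773 [ 0.00650174 -0.0169947   0.01202509] [0.01800981 0.01633219 0.02597017] [ 0.01532482 -0.0002719   0.02113977]
0.026 328 [ 0.00955516 -0.01435291  0.02622379] [0.01800015 0.01317814 0.04891551] [ 0.01668815 -0.0060341   0.03962332]
top 0.075 (((633.80078125, 112.14366912841797), (102.38134765625, 22.86077308654785), 47.71427536010742), np.float64(0.09371776985497468), 393)
top 0.085 (((633.602294921875, 112.35173034667969), (102.38317108154297, 22.625078201293945), 47.4764404296875), np.float64(0.09377657520333696), 382)
top 0.088 (((633.6234130859375, 112.37474060058594), (102.32073974609375, 22.625078201293945), 47.4764404296875), np.float64(0.0940220330770515), 359)
scene 0.075 (((633.521484375, 109.14952087402344), (102.43785095214844, 25.233518600463867), 45.7252082824707), np.float64(0.0912259113186707), 427)
scene 0.085 (((633.2315673828125, 108.85213470458984), (101.12230682373047, 25.233518600463867), 45.7252082824707), np.float64(0.09178981983826517), 361)
scene 0.088 (((632.3920288085938, 110.22900390625), (99.82439422607422, 25.303251266479492), 47.799346923828125), np.float64(0.09217650468188024), 320)
```

Bar lies 6.5 mm to tool −y and about 5 mm ahead of the clip centre, and is turned +0.9°. Correcting and coming to just above the bar.

```bash
python3 -m handwheel '[[0.0025,-0.0033,0.005,0,0,-0.5],[0.0025,-0.0032,0.01,0,0,-0.4],[0,0,0.01,0,0,0],[0,0,0.01,0,0,0],[0,0,0.008,0,0,0],[0,0,0.003,0,0,0],[0,0,0,0,0,0],[0,0,0,0,0,0]]'
python3 - <<'E'
from h import *
from workcell import monitor,cams
import pickle
o=monitor.get_obs(); print(o["ee_pos"],o["tcp_rot"],o["wrist_force"])
c=cams.camera("wrist"); s=cams.camera("scene"); pickle.dump((o,c,s),open("pics/s3.pkl","wb"))
b=cv2.resize(s["img"][120:230,310:430],(436,400),interpolation=cv2.INTER_CUBIC)
cv2.imwrite("pics/w5.png",np.hstack([c["img"][:,150:510],b])[...,::-1])
Pt=cloud(c,np.array(c["tool_from_camera"]));z=o["ee_pos"][2]-Pt[...,2]
m=(z>.085)&(z<.1)&(abs(Pt[...,1])<.03)&(Pt[...,0]>-.01)&(Pt[...,0]<.08); q=Pt[m]; print(np.percentile(q[:,0],[99.5,100]))
for a in np.arange(.018,.06,.006):
    r=q[(q[:,0]>a)&(q[:,0]<a+.006)]
    if len(r)>5: print("x%.3f n%d mid %.4f w %.4f top %.4f"%(a,len(r),(np.percentile(r[:,1],2)+np.percentile(r[:,1],98))/2,np.ptp(np.percentile(r[:,1],[2,98])),np.percentile(z[m][(q[:,0]>a)&(q[:,0]<a+.006)],97)))
E
```

```text
time: 6.4
ee_pos: [0.6344, 0.1156, 0.1523]
tcp_rot: [-180.0, 0.0, 47.5]
wrist_force: [-1.3, 0.0, -0.4]
opening: 0.0207
[0.63440019 0.11561945 0.1522515 ] [-1.79996186e+02  9.92658100e-03  4.74724496e+01] [-1.28829564  0.02483707 -0.4333291 ]
[0.04591631 0.04605868]
x0.018 n206 mid 0.0005 w 0.0171 top 0.0953
x0.024 n202 mid 0.0005 w 0.0170 top 0.0952
x0.030 n206 mid 0.0005 w 0.0169 top 0.0951
x0.036 n306 mid 0.0004 w 0.0229 top 0.0954
x0.042 n216 mid 0.0006 w 0.0205 top 0.0946
```

View pics/w5.png

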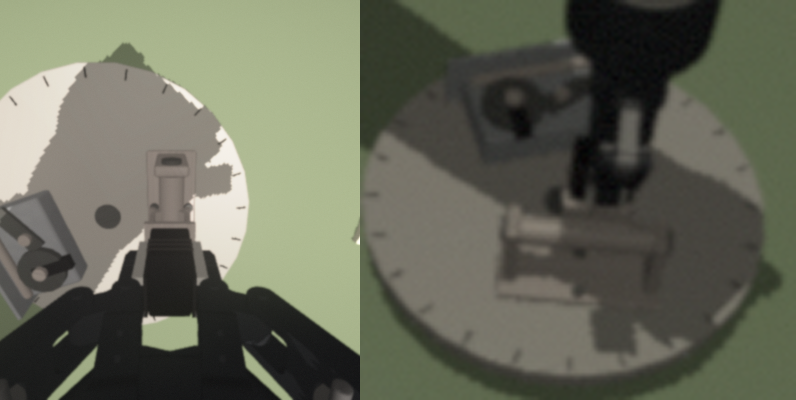

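Aligned: bar at +0.5 mm, clip at −0.3 mm, along-bar centre within 1 mm, and the yaw is parallel. Pushing down in steps.

```bash
python3 -m handwheel '[[0,0.0008,0.003,0,0,0],[0,0,0.003,0,0,0],[0,0,0.003,0,0,0],[0,0,0.003,0,0,0],[0,0,0.003,0,0,0],[0,0,0.003,0,0,0],[0,0,0.003,0,0,0],[0,0,0,0,0,0]]' - 110
```

```text
time: 7.17
ee_pos: [0.6359, 0.1149, 0.1332]
tcp_rot: [179.8, -0.1, 47.5]
wrist_force: [-0.3, -1.0, 9.8]
opening: 0.02
```

```bash
python3 -m handwheel '[[0,0,0.002,0,0,0],[0,0,0.002,0,0,0],[0,0,0.002,0,0,0],[0,0,0.002,0,0,0],[0,0,0,0,0,0],[0,0,0,0,0,0],[0,0,0,0,0,0],[0,0,0,0,0,0]]'
```

```text
time: 7.83
ee_pos: [0.635, 0.1152, 0.1228]
tcp_rot: [-180.0, 0.0, 47.5]
wrist_force: [1.4, 1.1, -3.8]
opening: 0.0199
```

```bash
python3 -m handwheel '[[0,0,0.0015,0,0,0],[0,0,0.0015,0,0,0],[0,0,0.0015,0,0,0],[0,0,0.0015,0,0,0],[0,0,0.0015,0,0,0],[0,0,0,0,0,0],[0,0,0,0,0,0],[0,0,0,0,0,0]]'
```

```text
time: 8.5
ee_pos: [0.635, 0.1151, 0.1197]
tcp_rot: [179.9, -0.1, 47.5]
wrist_force: [-8.8, -2.3, 23.2]
opening: 0.02
```

Stopped at 0.1197 (home predicted 0.1195) with 23 N: fully seated. Unload, open, retreat, check.

```bash
python3 -m handwheel '[[0,0,-0.002,0,0,0],[0,0,-0.0015,0,0,0],[0,0,0,0,0,0],[0,0,0,0,0,0],[0,0,0,0,0,0],[0,0,0,0,0,0],[0,0,0,0,0,0],[0,0,0,0,0,0]]'
python3 -m handwheel '[[0,0,0,0,0,0],[0,0,0,0,0,0],[0,0,0,0,0,0],[0,0,0,0,0,0],[0,0,0,0,0,0],[0,0,0,0,0,0],[0,0,0,0,0,0],[0,0,0,0,0,0]]' 0.3
python3 -m handwheel '[[0,0,-0.01,0,0,0],[0,0,-0.02,0,0,0],[0,0,-0.02,0,0,0],[0,0,-0.025,0,0,0],[-0.02,0,-0.02,0,0,0],[-0.04,0,0,0,0,0],[-0.04,0,0,0,0,0],[0,0,0,0,0,0]]'
python3 - <<'E'
from h import *
from workcell import monitor,cams
import pickle
o=monitor.get_obs(); print(o["ee_pos"],o["tcp_rot"],o["wrist_force"])
c=cams.camera("wrist"); s=cams.camera("scene"); pickle.dump((o,c,s),open("pics/s4.pkl","wb"))
b=cv2.resize(s["img"][110:230,300:420],(400,400),interpolation=cv2.INTER_CUBIC)
cv2.imwrite("pics/w6.png",np.hstack([c["img"][:,130:530],b])[...,::-1])
P=cloud(c,wristT(o,c)); z=P[...,2];near=np.hypot(P[...,0]-.634,P[...,1]-.114)<.07
for lo,hi,k in((.122,.145,"grip"),(.094,.145,"all>.094"),(.085,.145,"with bar"),(.085,.0965,"bar")):
    m=near&(z>lo)&(z<hi); print(k,m.sum(),rect(P,m) if m.sum()>9 else 0, np.nanpercentile(P[m][:,2],99) if m.sum() else 0)
m=near&(z>.122)&(z<.145); r=P[m]; A=np.c_[r[:,:2]-r[:,:2].mean(0),np.ones(len(r))]
k=r[:,2]>np.percentile(r[:,2],40); print("top plane slope deg",np.degrees(np.linalg.lstsq(A[k],r[k,2],rcond=None)[0][:2]),np.median(r[k,2]))
E
```

```text
time: 9.17
ee_pos: [0.635, 0.1151, 0.1198]
tcp_rot: [180.0, -0.0, 47.5]
wrist_force: [-2.7, -0.2, 6.8]
opening: 0.0205
time: 9.83
ee_pos: [0.6351, 0.1151, 0.1193]
tcp_rot: [180.0, 0.0, 47.5]
wrist_force: [-0.3, -0.3, 0.5]
opening: 0.0555
time: 10.5
ee_pos: [0.5638, 0.038, 0.2158]
tcp_rot: [180.0, 0.1, 47.3]
wrist_force: [-0.9, 0.4, -0.7]
opening: 0.0557
[0.56376422 0.03803807 0.21583497] [1.79986836e+02 7.76005265e-02 4.73470229e+01] [-0.94011241  0.40896357 -0.73841729]
grip 1839 (((632.6910400390625, 113.2127456665039), (36.91692352294922, 22.697786331176758), 46.59662628173828), np.float64(0.1302849481776102), 1839) 0.13208129922662726
all>.094 2781 (((631.3187866210938, 111.900390625), (94.63963317871094, 29.716346740722656), 48.43988037109375), np.float64(0.12975311127646807), 2781) 0.1319666805136809
with bar 3919 (((631.2426147460938, 111.81449890136719), (102.51155090332031, 29.716346740722656), 48.439876556396484), np.float64(0.09866480836507383), 3919) 0.1318186945758769
bar 1749 (((631.0408325195312, 112.03176879882812), (102.4068374633789, 25.218364715576172), 47.69301223754883), np.float64(0.09352590221913984), 1749) 0.09578266155787521
top plane slope deg [-0.12449524  0.03756507] 0.1306736865146794
```

View pics/w6.png

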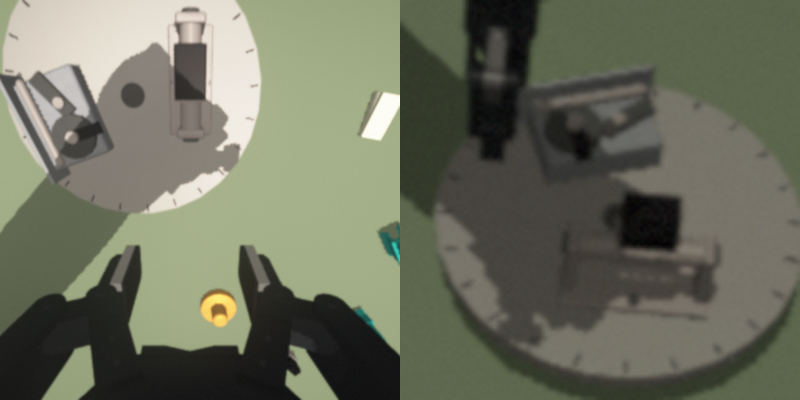

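The clip sits level on the bar: grip top at 130.7 mm (nominal 130), tilt under 0.2°, within about 2 mm of the middle along the bar. The gripper is clear, so I check the small clip and hand in.

```bash
python3 - <<'E'
from h import *
import pickle
from workcell import order
a=pickle.load(open("pics/scene.pkl","rb"))["img"].astype(int); b=pickle.load(open("pics/s4.pkl","rb"))[2]["img"].astype(int)
for im in(a,b):
    v,u=np.nonzero(im[232:254,170:192].max(2)<45); print(len(u),u.mean()+170,v.mean()+232)
print(order.job_done())
E
```

```text
66 180.6818181818182 241.9090909090909
66 180.8030303030303 241.86363636363637
the job is handed in; nothing more can be done
None
```

The larger black-gripped clip is snapped onto the middle of the striker's bar, upright and fully home. I handed the job in at about 10.6 s on the robot clock, of the 38 s allowed.

- **Push:** the clip resisted with 9.8 N going down, snapped through, then stopped at its predicted home height with 23 N of press. I released it and backed the gripper clear.
- **Seating:** the grip top measured 130.7 mm against a nominal 130 mm, and its tilt was under 0.2°.
- **Position:** the clip sits about 2 mm off the middle along the bar, and its direction matches the bar to about 1°.
- **Small clip:** it has not moved; its centre shifted about 0.1 px between the first and last scene images.
- **Discrepancies:** the first camera estimates of the bar differed by about 2 mm and 1 to 2°. I used the close wrist view instead. While closing on the clip, the fingertips touched its saddle with 5.7 N, with no visible effect.

No check failed.

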